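# Nest the rinsed dosing cups on the draining disc

### The arm

A 7-joint arm with a two-finger parallel gripper is mounted at the origin on the work surface. World frame = base frame: x ahead of the robot, y to its left, z up, the work surface at z = 0. Lengths are in m, angles in rad, forces in N, time in s.
With the tool pointing down it reaches from about 0.4 to 0.85 m from the base axis. Payload 6.9 kg.
Tool frame: the origin (TCP) lies at the very end of the fingers, on their centre line; the grasp point (between the pads) lies 19 mm behind it; z points along the fingers, y is the line along which they close (so a half turn about z gives the same grasp; the last joint's range is limited). The gripper opens to 85 mm and grips with 20 to 120 N. Pads are 22 mm wide; open, the fingers measure 114 mm over their backs; the gripper's body (76 mm by 85 mm) begins 54 mm behind the grasp point. The pads swing forward as they close: fully open they stand 13 mm farther back than shut.
Start: joints at [1.421, 0.507, -0.238, 1.5, 0.126, 1.149, -0.155], TCP at [0.158, -0.605, 0.231] pointing down, gripper open.
Joint ranges: [-3.08, 3.08], [-0.24, 2.05], [-1.43, 1.35], [0, 2.5], [-1.52, 4.66], [0.17, 1.96], [-2.89, 2.89]. Speed limits (rad/s): [2.39, 2.39, 3.14, 3.14, 3.14, 3.14, 3.14].

### API

Orientations are given as a unit quaternion [x, y, z, w].
In Python, from bench import get_obs, capture, camera_params, hand_in gives the robot as it stands.
- The arm moves only by the tool apply_moves, never from a script. Its argument "series" is a list of rows, each an object with "delta_pos": the shift along the tool's x, y, z in mm, a list of three; "twist": the turn, a rotation vector about the tool's x, y, z in degrees, a list of three. A call has 1 to 20 rows; each row is the pose to reach, as a shift and turn from the pose commanded when the call began, along the tool's axes at that moment; what a row does not reach only later rows make up. A row lasts 1/12 s, in which the tool goes at most 41.7 mm and 7.16 degrees, less where a joint would pass 70% of its speed; a pose out of reach is approached as far as the arm can. A call with a gripper value outside its range is refused whole. "jaw" is the finger opening in mm, from 0 to 85.4, set as the call begins (left out, the last holds). The fingers move at their own pace and stop on an object; "force" is the grip in N (left out, the last holds). Time passes only in rows, so rows that repeat a pose let the fingers close. It gives the time, the measured TCP pose, the force, the opening and the grip force at its end, in the units of the state.
- get_obs(): the state, without advancing time (a new reading comes with each control period).
- capture(name): name is "scene" or "top" or "wrist"; returns (picture, depth): 400x640x3 uint8, blue, green, red; 400x640 float32, m along the optical axis (not along the pixel's ray), 0 where there is no reading.
- camera_params(name): a dict with "intrinsics" (3x3 intrinsics, pixels), "dist" ([k1, k2, p1, p2, k3] as OpenCV has them; the pictures are not rectified), "T" (4x4, takes a point from camera to world coordinates). Camera axes: x right, y up, looking along -z (the intrinsics and any distortion apply to the point x, -y, -z); pixel columns grow to the right and rows downward; lengths in m; the calibration is good to about 2 mm. A picture is of the moment at which its call begins: read the wrist's pose just before it. camera_params takes no time and is no camera call; for the wrist camera it gives the pose at the moment of the call.
- hand_in(): hands the job in; it is judged then, once.
The state is a dict: "time_s": time; "qpos": joint angles; "joint_vel": joint speeds; "joint_efforts": joint torques, N m; "eef_pos": TCP position; "orientation": TCP orientation; "force": force on the tool from outside, world axes, zero at the start; "ft_torque": the same for the moment, N m; "finger_gap": finger opening in m; "gripper_force": force on a finger pad.
Only numpy, scipy, OpenCV 4.12 (cv2) and the standard library are available. Lean on these libraries where they do the work, as an engineer would, in place of code of your own. Each camera call takes 0.05 s, during which the arm holds its last target. There are 200 camera calls.

### The job

The four rinsed detergent dosing cups are scattered over the laundry counter, one of them perched on the largest. Nest them all mouth-down in the middle of the round steel draining disc: the smallest first, then each next larger cup over the ones already there, until the largest covers them all, every one of them with its rim flat on the disc. Leave the soap dish, jar, flat tin and brush where they are.

Things in the scene. Friction and masses are not known exactly. Their poses are not given: they have to be found in the camera images.
- cup_smallest: the smallest of four white plastic dosing cups, mouth-down, 45 mm tall: outside diameter 24 mm at the mouth (bottom) tapering to 21 mm at the closed flat base (top); mouth 19 mm inside, wall about 2.5 mm, base 5 mm thick; about 15 g. Starts on the counter. Origin: centre of the mouth's plane, its lowest point; z towards the base (up).
- cup_small: the second smallest of four white plastic dosing cups, mouth-down, 57 mm tall: outside diameter 38 mm at the mouth (bottom) tapering to 34 mm at the closed flat base (top); mouth 32 mm inside, wall about 2.5 mm, base 5 mm thick; about 25 g. Starts on top of the largest cup, up to 10 mm off its centre. Origin: centre of the mouth's plane, its lowest point; z towards the base (up).
- cup_large: the second largest of four white plastic dosing cups, mouth-down, 70 mm tall: outside diameter 53 mm at the mouth (bottom) tapering to 48 mm at the closed flat base (top); mouth 47 mm inside, wall about 2.5 mm, base 5 mm thick; about 40 g. Starts on the counter. Origin: centre of the mouth's plane, its lowest point; z towards the base (up).
- cup_largest: the largest of four white plastic dosing cups, mouth-down, 84 mm tall: outside diameter 68 mm at the mouth (bottom) tapering to 62 mm at the closed flat base (top); mouth 62 mm inside, wall about 2.5 mm, base 5 mm thick; about 60 g. Starts on the counter, the second smallest cup standing on its base. Origin: centre of the mouth's plane, its lowest point; z towards the base (up).
- drain_disc: flat round stainless-steel draining disc, 120 mm across and 8 mm thick with fine dark rings, fixed to the counter, empty at the start. Origin: centre of its underside, at counter height (its flat top is 8 mm higher).
- soap_dish: bystander: bar of yellow soap on a small blue dish, 66 x 46 mm, 24 mm high, loose. Origin: centre of the underside.
- stain_jar: bystander: small closed amber jar with a black cap, 48 mm across, 50 mm high, loose. Origin: centre of the underside.
- flat_tin: bystander: closed flat round tin of bare aluminium, 62 mm across, 20 mm high, loose. Origin: centre of the underside.
- nail_brush: bystander: wooden-backed scrubbing brush with blue bristles down, 64 x 36 mm, 26 mm high, loose. Origin: centre of the underside.
Not all that is in view belongs to the job. What is shaped like the cup_smallest but red is not meant. Leave any blue look-alike of the cup_large alone.

How it is judged:
By the outcome, as a careful person would: the job done as asked, in the order asked, and still so for the second after the job is handed in, with the robot touching nothing.
It also fails if it takes over 112 s, if anything falls off the work surface, if the arm or the gripper's body presses on something with over 40 N, if the wrist force passes 120 N, or if a joint passes its speed limit or range.

## Working session

There is one attempt and no reset: what is moved stays moved. The work goes in short steps, Python scripts to look and compute and a tool call to move; the robot and the scene stay as the last step left them, time stands still between calls to the robot, and variables do not carry over. Pictures are saved under pics/ and viewed, at most 14 in all, crops included, and the job is handed in when it is done.

Besides the shell and the picture viewer there is one more tool, called by a JSON object that holds its "op" and its "data". apply_moves: Moves the arm, as the interface text tells. Its arguments: {"type":"object","properties":{"series":{"type":"array","items":{"type":"object","properties":{"delta_pos":{"type":"array","items":{"type":"number"}},"twist":{"type":"array","items":{"type":"number"}}}}},"jaw":{"type":"number"},"force":{"type":"number"}},"required":["series"]}

```bash
mkdir -p pics; ls; cat > h.py <<'E'
import numpy as np, cv2
from bench import get_obs, capture, camera_params
def cloud(name):
    p=camera_params(name); im,d=capture(name)
    K=np.array(p["intrinsics"],float);D=np.array(p["dist"],float);T=np.array(p["T"])
    v,u=np.mgrid[0:400,0:640]
    n=cv2.undistortPoints(np.stack([u,v],-1).reshape(-1,1,2).astype(np.float64),K,D).reshape(400,640,2)
    P=np.stack([n[...,0]*d,-n[...,1]*d,-d],-1)@T[:3,:3].T+T[:3,3]
    P[d==0]=np.nan
    return im,d,P
E
python3 - <<'E'
from h import *
for n in("top","scene"):
    im,d,P=cloud(n); np.savez(n,im=im,P=P,d=d); cv2.imwrite(f"pics/{n}0.png",im)
    print(n,camera_params(n)["T"])
o=get_obs();print(o["time_s"],o["eef_pos"],o["orientation"],o["finger_gap"])
E
```

```text
pics
top [[ 0.01704776  0.99444531 -0.1038648   0.42546774]
 [-0.99975588  0.01549359 -0.01575192  0.00651693]
 [-0.01405519  0.10410798  0.99446668  0.89185084]
 [ 0.          0.          0.          1.        ]]
scene [[ 0.12422213 -0.65683932  0.74372775  1.44896903]
 [ 0.99225183  0.08051502 -0.09462362 -0.12911741]
 [ 0.00227126  0.74971958  0.66175177  0.89289772]
 [ 0.          0.          0.          1.        ]]
0.1 [ 0.15734646 -0.60441375  0.23052579] [ 9.91893326e-01  1.27070882e-01 -1.18854616e-04 -7.79357453e-04] 0.08512762616373122
```

View pics/top0.png

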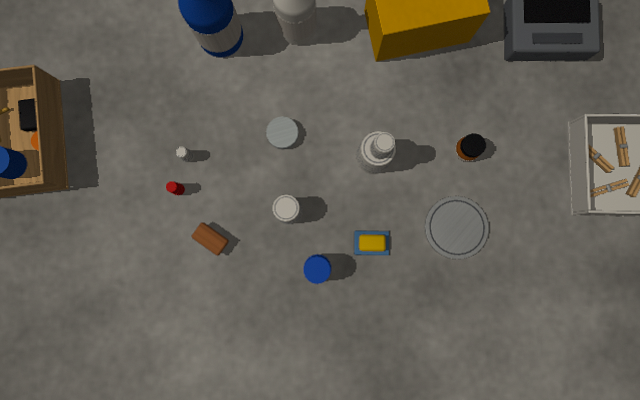

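View pics/scene0.png

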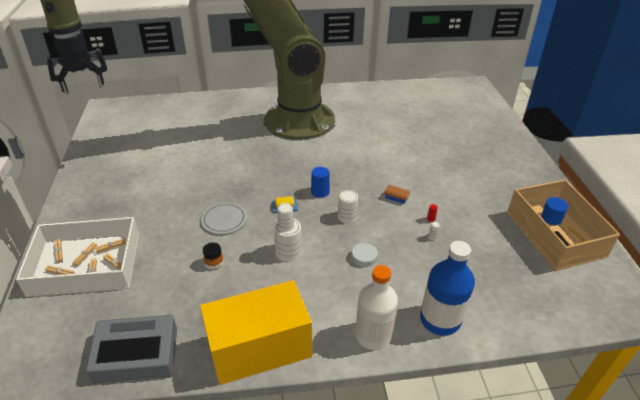

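The top view shows the white smallest cup at (182,152), with the red look-alike at (175,187) to be left alone. The white cup_large is at (286,208), with the blue look-alike at (317,268) also left alone. The stack is at (378,150), small on largest, and the disc is at (457,227).

```bash
python3 - <<'E'
from h import *
Z=np.load("top.npz");im,P=Z["im"],Z["P"]
cv2.imwrite("pics/crop.png",cv2.resize(im[110:290,150:500],None,fx=2.28,fy=2.28,interpolation=cv2.INTER_CUBIC))
S=np.load("scene.npz")["P"]
def top(P,c,r,z,tol=.006):
    m=(np.hypot(P[...,0]-c[0],P[...,1]-c[1])<r)&(abs(P[...,2]-z)<tol)
    q=P[m]
    if len(q)<6: return None
    (x,y),rr=cv2.minEnclosingCircle(q[:,:2].astype(np.float32))
    return len(q),np.round([x,y,rr,np.median(q[:,2])],4),np.round((np.percentile(q[:,:2],2,0)+np.percentile(q[:,:2],98,0))/2,4)
for n,(u,v),z,r in[("smallest",(182,152),.045,.03),("red",(175,187),.045,.03),("large",(286,208),.07,.04),("small",(383,143),.141,.03),("largest",(377,150),.084,.05),("blue",(317,268),.07,.04),("disc",(457,227),.008,.075),("soap",(372,243),.02,.05),("jar",(471,147),.05,.04),("tin",(282,132),.02,.045),("brush",(210,238),.026,.045)]:
    c=P[v,u]; print(n,np.round(c,4),top(P,c,r,z),top(S,c,r,z))
E
```

```text
smallest [0.592  0.2728 0.046 ] (106, array([0.5935, 0.2753, 0.0108, 0.045 ]), array([0.5935, 0.275 ])) (52, array([0.5921, 0.2749, 0.0133, 0.0439]), array([0.5936, 0.2757]))
red [0.5262 0.2826 0.0462] (103, array([0.5284, 0.2904, 0.0105, 0.0451]), array([0.5281, 0.2904])) (40, array([0.529 , 0.2923, 0.0135, 0.0427]), array([0.5291, 0.2907]))
large [0.4886 0.0745 0.0706] (563, array([0.4901, 0.0747, 0.0243, 0.0699]), array([0.4904, 0.0746])) (186, array([0.4913, 0.0762, 0.0251, 0.0674]), array([0.4918, 0.076 ]))
small [ 0.593  -0.0888  0.142 ] (336, array([ 0.5952, -0.0914,  0.0172,  0.1411]), array([ 0.5951, -0.0914])) (130, array([ 0.5972, -0.0913,  0.0185,  0.1384]), array([ 0.5981, -0.0897]))
largest [ 0.5837 -0.0804  0.1301] (486, array([ 0.5974, -0.0876,  0.0311,  0.0841]), array([ 0.597 , -0.0875])) (247, array([ 0.5981, -0.0868,  0.0322,  0.0818]), array([ 0.6034, -0.0861]))
blue [0.3836 0.0174 0.0684] (580, array([0.3818, 0.0175, 0.0239, 0.07  ]), array([0.382 , 0.0174])) (158, array([0.3818, 0.02  , 0.0262, 0.0674]), array([0.3823, 0.0193]))
disc [ 0.4625 -0.2457  0.0091] (
[... 173 characters left out ...]
.084   0.0218] (424, array([ 0.4309, -0.0849,  0.0266,  0.0232]), array([ 0.4312, -0.0842])) (139, array([ 0.4325, -0.0841,  0.0265,  0.0205]), array([ 0.4324, -0.0837]))
jar [ 0.6077 -0.2611  0.0515] (444, array([ 0.6133, -0.2661,  0.0218,  0.0502]), array([ 0.6129, -0.2657])) (210, array([ 0.613 , -0.2663,  0.0233,  0.0487]), array([ 0.6145, -0.2657]))
tin [0.6386 0.0897 0.0224] (815, array([0.64  , 0.0905, 0.0316, 0.0202]), array([0.6398, 0.0903])) (402, array([0.6408, 0.0924, 0.0324, 0.019 ]), array([0.6414, 0.0917]))
brush [0.4336 0.2186 0.0276] (649, array([0.4331, 0.2211, 0.0344, 0.0256]), array([0.4336, 0.2207])) (192, array([0.4354, 0.2213, 0.0364, 0.0229]), array([0.435 , 0.2228]))
```

View pics/crop.png

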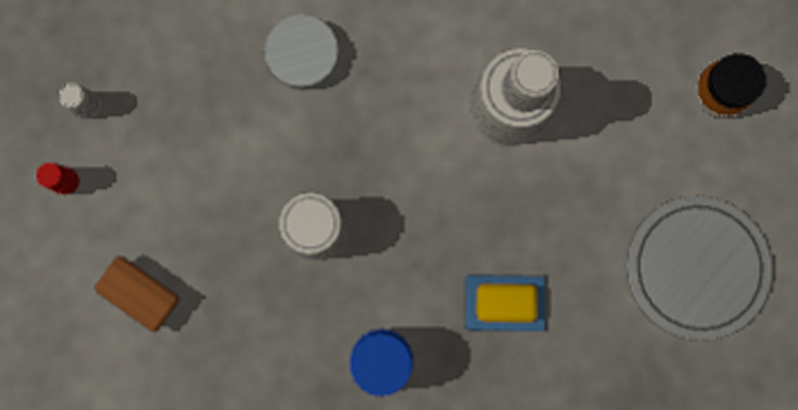

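The enlarged crop confirms the choices: the white small cup is at crop (70,96) with the red one at (50,177), and the white cup_large is at (310,222) with the blue one at (381,362). I'll move above the disc with the tool squared to the world axes, so the wrist camera can measure the disc.

{"op": "apply_moves", "data": {"series": [{"delta_pos":[386,-271,-70],"twist":[0,0,14.6]},{"delta_pos":[386,-271,-70],"twist":[0,0,14.6]},{"delta_pos":[386,-271,-70],"twist":[0,0,14.6]},{"delta_pos":[386,-271,-70],"twist":[0,0,14.6]},{"delta_pos":[386,-271,-70],"twist":[0,0,14.6]},{"delta_pos":[386,-271,-70],"twist":[0,0,14.6]},{"delta_pos":[386,-271,-70],"twist":[0,0,14.6]},{"delta_pos":[386,-271,-70],"twist":[0,0,14.6]},{"delta_pos":[386,-271,-70],"twist":[0,0,14.6]},{"delta_pos":[386,-271,-70],"twist":[0,0,14.6]},{"delta_pos":[386,-271,-70],"twist":[0,0,14.6]},{"delta_pos":[386,-271,-70],"twist":[0,0,14.6]},{"delta_pos":[386,-271,-70],"twist":[0,0,14.6]},{"delta_pos":[386,-271,-70],"twist":[0,0,14.6]},{"delta_pos":[386,-271,-70],"twist":[0,0,14.6]},{"delta_pos":[386,-271,-70],"twist":[0,0,14.6]},{"delta_pos":[386,-271,-70],"twist":[0,0,14.6]}]}}

```text
time_s: 1.52
eef_pos: [0.4617, -0.2466, 0.301]
orientation: [1.0, -0.001, -0.0, 0.0]
force: [0.4, -0.4, 0.7]
finger_gap: 0.0854
gripper_force: 0.0
```

```bash
cat >> h.py <<'E'
def rim(P,c,r,zlo,zhi):
    """centre of everything between zlo and zhi within r of c: hull's min-enclosing circle and 2-98 % mid"""
    m=(np.hypot(P[...,0]-c[0],P[...,1]-c[1])<r)&(P[...,2]>zlo)&(P[...,2]<zhi); q=P[m]
    if len(q)<8: return len(q)
    (x,y),rr=cv2.minEnclosingCircle(q[:,:2].astype(np.float32))
    a=np.percentile(q[:,:2],2,0);b=np.percentile(q[:,:2],98,0)
    return len(q),np.round([x,y,rr],4),np.round((a+b)/2,4),np.round(b-a,4),np.round(np.median(q[:,2]),4)
E
python3 - <<'E'
from h import *
o=get_obs(); im,d,P=cloud("wrist"); cv2.imwrite("pics/w1.png",im)
print(np.round(o["eef_pos"],4),np.round(camera_params("wrist")["T"],4))
print(np.round(o["qpos"],2))
print(rim(P,(.463,-.245),.068,.0045,.015))
T=np.load("top.npz")["P"];print(rim(T,(.463,-.245),.068,.0045,.015)); 
E
```

```text
[ 0.4617 -0.2466  0.301 ] [[-2.100e-03  9.486e-01  3.165e-01  5.424e-01]
 [-1.000e+00 -2.100e-03 -4.000e-04 -2.462e-01]
 [ 3.000e-04 -3.165e-01  9.486e-01  4.432e-01]
 [ 0.000e+00  0.000e+00  0.000e+00  1.000e+00]]
[ 0.68  0.3  -0.33  1.64  0.1   1.21 -1.24]
(4586, array([ 0.4606, -0.2445,  0.0602]), array([ 0.4617, -0.2443]), array([0.1077, 0.107 ]), np.float64(0.008))
(3141, array([ 0.4646, -0.2448,  0.0625]), array([ 0.4623, -0.2444]), array([0.108, 0.106]), np.float64(0.0084))
```

View pics/w1.png

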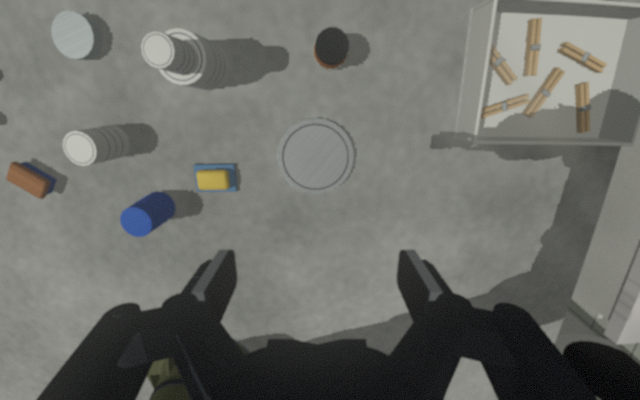

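The disc centre is at about (0.462, -0.2445), and both cameras agree. Next I move above the smallest cup.

{"op": "apply_moves", "data": {"series": [{"delta_pos":[132,-521,90]},{"delta_pos":[132,-521,90]},{"delta_pos":[132,-521,90]},{"delta_pos":[132,-521,90]},{"delta_pos":[132,-521,90]},{"delta_pos":[132,-521,90]},{"delta_pos":[132,-521,90]},{"delta_pos":[132,-521,90]},{"delta_pos":[132,-521,90]},{"delta_pos":[132,-521,90]},{"delta_pos":[132,-521,90]},{"delta_pos":[132,-521,90]},{"delta_pos":[132,-521,90]},{"delta_pos":[132,-521,90]},{"delta_pos":[132,-521,90]},{"delta_pos":[132,-521,90]},{"delta_pos":[132,-521,90]}], "jaw": 60}}

```text
schema error: expected keys delta_pos, twist
```

```bash
python3 - <<'E'
from h import *
o=get_obs(); im,d,P=cloud("wrist"); cv2.imwrite("pics/w2.png",im)
print(np.round(o["eef_pos"],4),o["finger_gap"],np.round(o["qpos"],2))
print(rim(P,(.5935,.275),.025,.041,.05)); print(rim(P,(.5935,.275),.03,.004,.05))
# finger tip position from wrist depth
m=(P[...,2]>.15)&(np.hypot(P[...,0]-o["eef_pos"][0],P[...,1]-o["eef_pos"][1])<.06)
print("lowest finger pts",np.nanpercentile(P[m][:,2],[0.5,2,10]) if m.any() else None)
E
```

```text
[ 0.4619 -0.2464  0.3011] 0.08559829896066294 [ 0.68  0.3  -0.33  1.64  0.1   1.21 -1.24]
0
0
lowest finger pts [0.31727138 0.322817   0.34127698]
```

{"op": "apply_moves", "data": {"series": [{"delta_pos":[132,-521,90],"twist":[0,0,0]},{"delta_pos":[132,-521,90],"twist":[0,0,0]},{"delta_pos":[132,-521,90],"twist":[0,0,0]},{"delta_pos":[132,-521,90],"twist":[0,0,0]},{"delta_pos":[132,-521,90],"twist":[0,0,0]},{"delta_pos":[132,-521,90],"twist":[0,0,0]},{"delta_pos":[132,-521,90],"twist":[0,0,0]},{"delta_pos":[132,-521,90],"twist":[0,0,0]},{"delta_pos":[132,-521,90],"twist":[0,0,0]},{"delta_pos":[132,-521,90],"twist":[0,0,0]},{"delta_pos":[132,-521,90],"twist":[0,0,0]},{"delta_pos":[132,-521,90],"twist":[0,0,0]},{"delta_pos":[132,-521,90],"twist":[0,0,0]},{"delta_pos":[132,-521,90],"twist":[0,0,0]},{"delta_pos":[132,-521,90],"twist":[0,0,0]},{"delta_pos":[132,-521,90],"twist":[0,0,0]},{"delta_pos":[132,-521,90],"twist":[0,0,0]},{"delta_pos":[132,-521,90],"twist":[0,0,0]}], "jaw": 60}}

```text
time_s: 3.12
eef_pos: [0.5954, 0.2735, 0.2118]
orientation: [1.0, -0.001, 0.0, 0.0]
force: [0.4, -0.2, -0.4]
finger_gap: 0.0597
gripper_force: 0.0
```

```bash
cat > w.py <<'E'
from h import *
import sys
a=list(map(float,sys.argv[2:])) # x y r zlo zhi ...
n=sys.argv[1]; o=get_obs(); im,d,P=cloud(n if n!="w" else "wrist")
print(np.round(o["eef_pos"],4),np.round(o["orientation"],4),round(o["time_s"],2),np.round(o["qpos"],2))
for i in range(0,len(a),5): print(rim(P,a[i:i+2],*a[i+2:i+5]))
cv2.imwrite("pics/last_%s.png"%n,im)
E
python3 w.py w .5935 .275 .025 .041 .05 .5935 .275 .03 .005 .05
```

```text
[0.5954 0.2735 0.2118] [ 1.0e+00 -1.4e-03  4.0e-04  4.0e-04] 3.12 [-0.23  0.59 -0.42  1.44  0.25  1.17 -2.26]
(255, array([0.5909, 0.2765, 0.0105]), array([0.5912, 0.2763]), array([0.0183, 0.0182]), np.float64(0.045))
(401, array([0.592 , 0.2765, 0.0115]), array([0.5923, 0.2762]), array([0.0192, 0.0208]), np.float64(0.0443))
```

{"op": "apply_moves", "data": {"series": [{"delta_pos":[-3,-2,30],"twist":[0,0,0]},{"delta_pos":[-3,-2,60],"twist":[0,0,0]},{"delta_pos":[-3,-2,90],"twist":[0,0,0]},{"delta_pos":[-3,-2,120],"twist":[0,0,0]},{"delta_pos":[-3,-2,140],"twist":[0,0,0]},{"delta_pos":[-3,-2,160],"twist":[0,0,0]},{"delta_pos":[-3,-2,180],"twist":[0,0,0]},{"delta_pos":[-3,-2,192],"twist":[0,0,0]},{"delta_pos":[-3,-2,198],"twist":[0,0,0]},{"delta_pos":[-3,-2,198],"twist":[0,0,0]},{"delta_pos":[-3,-2,198],"twist":[0,0,0]}]}}

```text
time_s: 4.08
eef_pos: [0.5923, 0.2776, 0.0141]
orientation: [1.0, -0.0, 0.0, -0.0]
force: [0.0, -0.3, -0.2]
finger_gap: 0.0601
gripper_force: 0.0
```

{"op": "apply_moves", "data": {"series": [{"delta_pos":[0,0,0],"twist":[0,0,0]},{"delta_pos":[0,0,0],"twist":[0,0,0]},{"delta_pos":[0,0,0],"twist":[0,0,0]},{"delta_pos":[0,0,0],"twist":[0,0,0]},{"delta_pos":[0,0,0],"twist":[0,0,0]},{"delta_pos":[0,0,0],"twist":[0,0,0]},{"delta_pos":[0,0,0],"twist":[0,0,0]},{"delta_pos":[0,0,0],"twist":[0,0,0]},{"delta_pos":[0,0,0],"twist":[0,0,0]},{"delta_pos":[0,0,0],"twist":[0,0,0]},{"delta_pos":[0,0,0],"twist":[0,0,0]},{"delta_pos":[0,0,0],"twist":[0,0,0]}], "jaw": 15, "force": 25}}

```text
time_s: 5.08
eef_pos: [0.5923, 0.278, 0.0144]
orientation: [1.0, -0.0, 0.001, -0.0]
force: [-0.9, -2.1, 6.7]
finger_gap: 0.0206
gripper_force: 24.3
```

{"op": "apply_moves", "data": {"series": [{"delta_pos":[0,0,-15],"twist":[0,0,0]},{"delta_pos":[0,0,-45],"twist":[0,0,0]},{"delta_pos":[0,0,-80],"twist":[0,0,0]},{"delta_pos":[0,0,-120],"twist":[0,0,0]},{"delta_pos":[0,0,-155],"twist":[0,0,0]},{"delta_pos":[0,0,-180],"twist":[0,0,0]},{"delta_pos":[-10,20,-190],"twist":[0,0,0]},{"delta_pos":[-20,55,-190],"twist":[0,0,0]},{"delta_pos":[-29,95,-190],"twist":[0,0,0]},{"delta_pos":[-39,135,-190],"twist":[0,0,0]},{"delta_pos":[-49,175,-190],"twist":[0,0,0]},{"delta_pos":[-58,215,-190],"twist":[0,0,0]},{"delta_pos":[-68,255,-190],"twist":[0,0,0]}]}}

```text
time_s: 6.17
eef_pos: [0.523, 0.021, 0.2035]
orientation: [1.0, 0.0, 0.0, 0.0]
force: [0.7, -0.6, -0.9]
finger_gap: 0.0207
gripper_force: 24.5
```

```bash
python3 w.py top 0.528 0.29 .03 .041 .05 .5935 .275 .03 .02 .06; python3 - <<'E'
from bench import get_obs; o=get_obs(); print(o["force"],o["finger_gap"],o["gripper_force"])
E
```

```text
[0.523  0.021  0.2035] [1.e+00 1.e-04 3.e-04 1.e-04] 6.17 [ 0.22  0.39 -0.44  1.81  0.2   0.98 -1.87]
(101, array([0.5288, 0.2898, 0.0109]), array([0.528 , 0.2901]), array([0.0188, 0.0192]), np.float64(0.0448))
0
[-3.27895089 -8.43855385 -2.88903038] 0.021044065138522156 24.567486941814423
```

{"op": "apply_moves", "data": {"series": [{"delta_pos":[-9,40,0],"twist":[0,0,0]},{"delta_pos":[-18,80,0],"twist":[0,0,0]},{"delta_pos":[-28,120,0],"twist":[0,0,0]},{"delta_pos":[-37,160,0],"twist":[0,0,0]},{"delta_pos":[-46,200,0],"twist":[0,0,0]},{"delta_pos":[-55,238,0],"twist":[0,0,0]},{"delta_pos":[-61,260,20],"twist":[0,0,0]},{"delta_pos":[-61,266,50],"twist":[0,0,0]},{"delta_pos":[-61,266,80],"twist":[0,0,0]},{"delta_pos":[-61,266,110],"twist":[0,0,0]},{"delta_pos":[-61,266,140],"twist":[0,0,0]},{"delta_pos":[-61,266,155],"twist":[0,0,0]},{"delta_pos":[-61,266,165],"twist":[0,0,0]},{"delta_pos":[-61,266,165],"twist":[0,0,0]},{"delta_pos":[-61,266,165],"twist":[0,0,0]}]}}

```text
time_s: 7.47
eef_pos: [0.4631, -0.2431, 0.0386]
orientation: [1.0, 0.0, 0.0, -0.0]
force: [0.7, 0.7, 0.1]
finger_gap: 0.0205
gripper_force: 24.6
```

```bash
python3 w.py w .462 -.2445 .02 .012 .045; python3 w.py top .462 -.2445 .068 .004 .012
```

```text
[ 0.4631 -0.2431  0.0386] [ 1.e+00  2.e-04  0.e+00 -0.e+00] 7.47 [ 0.63  0.6  -0.29  2.    0.3   0.58 -1.44]
(686, array([ 0.4712, -0.2452,  0.0171]), array([ 0.47  , -0.2442]), array([0.0075, 0.0273]), np.float64(0.0367))
[ 0.4635 -0.2434  0.0392] [1.e+00 1.e-04 6.e-04 3.e-04] 7.52 [ 0.63  0.6  -0.29  2.    0.3   0.58 -1.44]
(1875, array([ 0.4627, -0.2441,  0.0605]), array([ 0.4622, -0.2336]), array([0.1115, 0.0882]), np.float64(0.0083))
```

View pics/last_w.png

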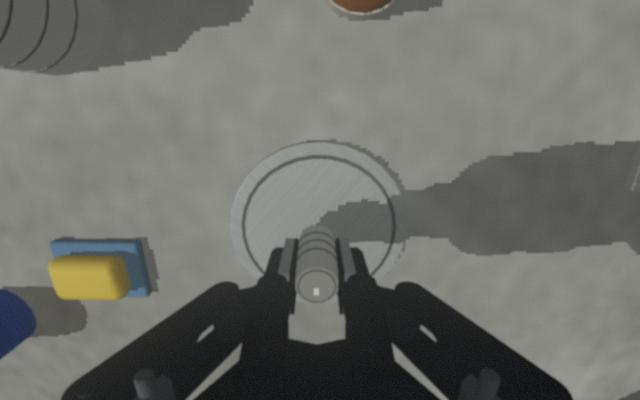

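The smallest cup sits upright between the fingers at (317,265), over the disc. I lower it gently.

{"op": "apply_moves", "data": {"series": [{"delta_pos":[-1,1,5],"twist":[0,0,0]},{"delta_pos":[-1,1,9],"twist":[0,0,0]},{"delta_pos":[-1,1,12],"twist":[0,0,0]},{"delta_pos":[-1,1,14],"twist":[0,0,0]},{"delta_pos":[-1,1,15],"twist":[0,0,0]},{"delta_pos":[-1,1,16],"twist":[0,0,0]},{"delta_pos":[-1,1,16],"twist":[0,0,0]},{"delta_pos":[-1,1,16],"twist":[0,0,0]}]}}

```text
time_s: 8.23
eef_pos: [0.4617, -0.2442, 0.0224]
orientation: [1.0, 0.0, -0.0, 0.0]
force: [-1.6, 0.6, 2.1]
finger_gap: 0.0207
gripper_force: 24.9
```

Contact is light, so I release and go up.

{"op": "apply_moves", "data": {"series": [{"delta_pos":[0,0,0],"twist":[0,0,0]},{"delta_pos":[0,0,0],"twist":[0,0,0]},{"delta_pos":[0,0,0],"twist":[0,0,0]},{"delta_pos":[0,0,0],"twist":[0,0,0]},{"delta_pos":[0,0,0],"twist":[0,0,0]},{"delta_pos":[0,0,0],"twist":[0,0,0]},{"delta_pos":[0,0,0],"twist":[0,0,0]},{"delta_pos":[0,0,-10],"twist":[0,0,0]},{"delta_pos":[0,0,-30],"twist":[0,0,0]},{"delta_pos":[0,0,-60],"twist":[0,0,0]},{"delta_pos":[0,0,-100],"twist":[0,0,0]},{"delta_pos":[0,0,-140],"twist":[0,0,0]},{"delta_pos":[0,0,-180],"twist":[0,0,0]},{"delta_pos":[0,0,-210],"twist":[0,0,0]},{"delta_pos":[0,0,-210],"twist":[0,0,0]},{"delta_pos":[0,0,-210],"twist":[0,0,0]}], "jaw": 60}}

```text
time_s: 9.57
eef_pos: [0.4625, -0.2445, 0.2349]
orientation: [1.0, -0.0, 0.002, 0.001]
force: [-0.3, -0.9, -1.5]
finger_gap: 0.0597
gripper_force: 0.0
```

```bash
python3 w.py w .462 -.2445 .025 .049 .06 .462 -.2445 .068 .0045 .012  .597 -.0875 .03 .135 .15 .597 -.0875 .045 .08 .09; 
```

```text
[ 0.4625 -0.2445  0.2349] [ 1.0e+00 -1.0e-04  2.0e-03  1.2e-03] 9.57 [ 0.72  0.36 -0.4   1.76  0.16  1.05 -1.3 ]
(237, array([ 0.4603, -0.2441,  0.0104]), array([ 0.4605, -0.2442]), array([0.0186, 0.0189]), np.float64(0.053))
(5795, array([ 0.4609, -0.2443,  0.0601]), array([ 0.4617, -0.2442]), array([0.1073, 0.1074]), np.float64(0.008))
(1726, array([ 0.5938, -0.0904,  0.0175]), array([ 0.5934, -0.091 ]), array([0.0303, 0.031 ]), np.float64(0.1403))
(1561, array([ 0.595 , -0.0867,  0.0315]), array([ 0.5951, -0.0908]), array([0.058 , 0.0514]), np.float64(0.0834))
```

Smallest cup stands at (0.4605,-0.2442) with its base at 53 mm, so its rim is flat on the disc. Next is cup_small on the stack.

{"op": "apply_moves", "data": {"series": [{"delta_pos":[25,-29,0],"twist":[0,0,0]},{"delta_pos":[50,-58,0],"twist":[0,0,0]},{"delta_pos":[75,-87,0],"twist":[0,0,0]},{"delta_pos":[100,-116,0],"twist":[0,0,0]},{"delta_pos":[120,-140,0],"twist":[0,0,0]},{"delta_pos":[132,-153,0],"twist":[0,0,0]},{"delta_pos":[132,-153,0],"twist":[0,0,0]},{"delta_pos":[132,-153,20],"twist":[0,0,0]},{"delta_pos":[132,-153,45],"twist":[0,0,0]},{"delta_pos":[132,-153,70],"twist":[0,0,0]},{"delta_pos":[132,-153,95],"twist":[0,0,0]},{"delta_pos":[132,-153,115],"twist":[0,0,0]},{"delta_pos":[132,-153,127],"twist":[0,0,0]},{"delta_pos":[132,-153,134],"twist":[0,0,0]},{"delta_pos":[132,-153,134],"twist":[0,0,0]},{"delta_pos":[132,-153,134],"twist":[0,0,0]}]}}

```text
time_s: 10.95
eef_pos: [0.5932, -0.0916, 0.0979]
orientation: [1.0, -0.0, -0.001, -0.0]
force: [0.3, -0.3, 1.3]
finger_gap: 0.0603
gripper_force: 0.0
```

{"op": "apply_moves", "data": {"series": [{"delta_pos":[0,0,0],"twist":[0,0,0]},{"delta_pos":[0,0,0],"twist":[0,0,0]},{"delta_pos":[0,0,0],"twist":[0,0,0]},{"delta_pos":[0,0,0],"twist":[0,0,0]},{"delta_pos":[0,0,0],"twist":[0,0,0]},{"delta_pos":[0,0,0],"twist":[0,0,0]},{"delta_pos":[0,0,0],"twist":[0,0,0]},{"delta_pos":[0,0,0],"twist":[0,0,0]},{"delta_pos":[0,0,0],"twist":[0,0,0]},{"delta_pos":[0,0,0],"twist":[0,0,0]}], "jaw": 28, "force": 25}}

```text
time_s: 11.78
eef_pos: [0.5942, -0.0912, 0.0988]
orientation: [1.0, 0.0, 0.001, 0.0]
force: [0.0, -0.6, 5.9]
finger_gap: 0.0355
gripper_force: 25.2
```

{"op": "apply_moves", "data": {"series": [{"delta_pos":[0,0,-10],"twist":[0,0,0]},{"delta_pos":[0,0,-30],"twist":[0,0,0]},{"delta_pos":[0,0,-55],"twist":[0,0,0]},{"delta_pos":[0,0,-70],"twist":[0,0,0]},{"delta_pos":[-20,23,-75],"twist":[0,0,0]},{"delta_pos":[-45,52,-75],"twist":[0,0,0]},{"delta_pos":[-70,81,-75],"twist":[0,0,0]},{"delta_pos":[-95,110,-75],"twist":[0,0,0]},{"delta_pos":[-118,137,-75],"twist":[0,0,0]},{"delta_pos":[-132,153,-70],"twist":[0,0,0]},{"delta_pos":[-132,153,-50],"twist":[0,0,0]},{"delta_pos":[-132,153,-25],"twist":[0,0,0]},{"delta_pos":[-132,153,0],"twist":[0,0,0]},{"delta_pos":[-132,153,10],"twist":[0,0,0]},{"delta_pos":[-132,153,15],"twist":[0,0,0]},{"delta_pos":[-132,153,15],"twist":[0,0,0]},{"delta_pos":[-132,153,15],"twist":[0,0,0]}]}}

```text
time_s: 13.2
eef_pos: [0.4623, -0.2443, 0.0841]
orientation: [1.0, 0.0, 0.0, 0.0]
force: [0.2, 0.2, 0.0]
finger_gap: 0.0356
gripper_force: 25.1
```

```bash
python3 w.py w; python3 w.py scene 0.597 -.0875 .045 .08 .09 0.597 -.0875 .03 .12 .15; python3 - <<'E'
import cv2; a=cv2.imread("pics/last_w.png"); b=cv2.imread("pics/last_scene.png")[160:300,140:340]
cv2.imwrite("pics/v3.png",cv2.vconcat([cv2.resize(a[150:400,160:480],(640,500)) ])); cv2.imwrite("pics/v4.png",cv2.resize(b,None,fx=3,fy=3,interpolation=3))
E
```

```text
[ 0.4623 -0.2443  0.0841] [1.e+00 2.e-04 3.e-04 1.e-04] 13.2 [ 0.68  0.54 -0.36  1.96  0.28  0.69 -1.42]
[ 0.4625 -0.2444  0.0844] [1.e+00 1.e-04 7.e-04 3.e-04] 13.25 [ 0.68  0.54 -0.36  1.96  0.28  0.69 -1.42]
(338, array([ 0.5985, -0.086 ,  0.0318]), array([ 0.5995, -0.0857]), array([0.056 , 0.0539]), np.float64(0.0819))
0
```

View pics/v4.png

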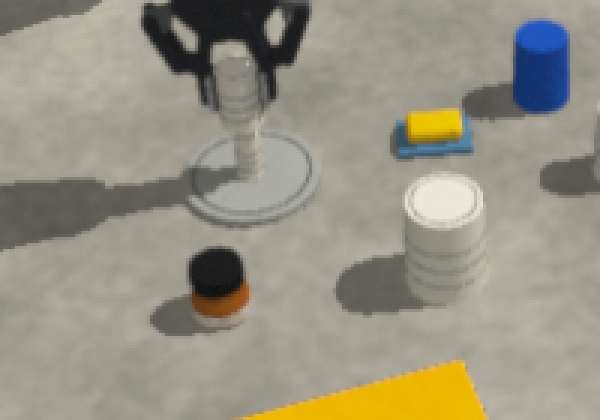

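The held small cup at crop (240,90) is right above the smallest at (247,155), and the largest is now free at (445,240). I descend in steps and watch the force.

{"op": "apply_moves", "data": {"series": [{"delta_pos":[0,0,6],"twist":[0,0,0]},{"delta_pos":[0,0,12],"twist":[0,0,0]},{"delta_pos":[0,0,18],"twist":[0,0,0]},{"delta_pos":[0,0,24],"twist":[0,0,0]},{"delta_pos":[0,0,30],"twist":[0,0,0]},{"delta_pos":[0,0,30],"twist":[0,0,0]}]}}

```text
time_s: 13.8
eef_pos: [0.461, -0.2439, 0.0518]
orientation: [1.0, 0.0, -0.001, -0.001]
force: [-0.2, -0.6, -0.7]
finger_gap: 0.0357
gripper_force: 25.1
```

{"op": "apply_moves", "data": {"series": [{"delta_pos":[0,0,8],"twist":[0,0,0]},{"delta_pos":[0,0,15],"twist":[0,0,0]},{"delta_pos":[0,0,21],"twist":[0,0,0]},{"delta_pos":[0,0,25],"twist":[0,0,0]},{"delta_pos":[0,0,28],"twist":[0,0,0]},{"delta_pos":[0,0,30],"twist":[0,0,0]},{"delta_pos":[0,0,31],"twist":[0,0,0]},{"delta_pos":[0,0,31],"twist":[0,0,0]}]}}

```text
time_s: 14.47
eef_pos: [0.4618, -0.2442, 0.023]
orientation: [1.0, 0.0, 0.0, 0.0]
force: [-3.2, 1.7, 8.9]
finger_gap: 0.0354
gripper_force: 26.1
```

{"op": "apply_moves", "data": {"series": [{"delta_pos":[0,0,-1],"twist":[0,0,0]},{"delta_pos":[0,0,-1],"twist":[0,0,0]},{"delta_pos":[0,0,-1],"twist":[0,0,0]},{"delta_pos":[0,0,-1],"twist":[0,0,0]},{"delta_pos":[0,0,-1],"twist":[0,0,0]},{"delta_pos":[0,0,-1],"twist":[0,0,0]},{"delta_pos":[0,0,-1],"twist":[0,0,0]},{"delta_pos":[0,0,-10],"twist":[0,0,0]},{"delta_pos":[0,0,-30],"twist":[0,0,0]},{"delta_pos":[0,0,-60],"twist":[0,0,0]},{"delta_pos":[0,0,-100],"twist":[0,0,0]},{"delta_pos":[0,0,-140],"twist":[0,0,0]},{"delta_pos":[0,0,-180],"twist":[0,0,0]},{"delta_pos":[0,0,-210],"twist":[0,0,0]},{"delta_pos":[0,0,-210],"twist":[0,0,0]},{"delta_pos":[0,0,-210],"twist":[0,0,0]}], "jaw": 75}}

```text
time_s: 15.8
eef_pos: [0.4625, -0.2445, 0.2348]
orientation: [1.0, -0.0, 0.002, 0.001]
force: [0.1, 0.1, -0.3]
finger_gap: 0.075
gripper_force: 0.0
```

```bash
python3 w.py w .462 -.2445 .03 .06 .075 .462 -.2445 .068 .0045 .012  .597 -.0875 .045 .08 .09 .4904 .0746 .04 .066 .075; python3 w.py top .462 -.2445 .03 .06 .075 .597 -.0875 .045 .08 .09 .4904 .0746 .04 .066 .075
```

```text
[ 0.4625 -0.2445  0.2348] [ 1.0e+00 -1.0e-04  1.9e-03  1.2e-03] 15.8 [ 0.75  0.36 -0.43  1.76  0.17  1.05 -1.32]
(675, array([ 0.4614, -0.2436,  0.0172]), array([ 0.4616, -0.2441]), array([0.0309, 0.0297]), np.float64(0.0649))
(5246, array([ 0.4608, -0.2443,  0.0602]), array([ 0.4615, -0.2442]), array([0.1076, 0.1079]), np.float64(0.008))
(3523, array([ 0.5953, -0.0865,  0.0318]), array([ 0.5953, -0.087 ]), array([0.0551, 0.0559]), np.float64(0.0835))
(1318, array([0.4875, 0.076 , 0.0253]), array([0.4876, 0.0754]), array([0.0428, 0.0441]), np.float64(0.0696))
[ 0.4615 -0.2443  0.233 ] [ 1.e+00 -1.e-04  5.e-04  4.e-04] 15.85 [ 0.75  0.36 -0.43  1.77  0.17  1.05 -1.32]
(215, array([ 0.4631, -0.2448,  0.0177]), array([ 0.4622, -0.2431]), array([0.0318, 0.0299]), np.float64(0.0654))
(940, array([ 0.5972, -0.088 ,  0.031 ]), array([ 0.5974, -0.088 ]), array([0.0556, 0.0549]), np.float64(0.0844))
(560, array([0.4903, 0.0746, 0.0241]), array([0.4903, 0.0747]), array([0.0428, 0.043 ]), np.float64(0.0701))
```

Small is flat, base at 65 mm. Next is the white cup_large at (0.489,0.075).

{"op": "apply_moves", "data": {"series": [{"delta_pos":[4,-40,0],"twist":[0,0,0]},{"delta_pos":[7,-80,0],"twist":[0,0,0]},{"delta_pos":[10,-120,0],"twist":[0,0,0]},{"delta_pos":[14,-160,0],"twist":[0,0,0]},{"delta_pos":[17,-200,0],"twist":[0,0,0]},{"delta_pos":[20,-240,0],"twist":[0,0,0]},{"delta_pos":[24,-280,0],"twist":[0,0,0]},{"delta_pos":[27,-308,0],"twist":[0,0,0]},{"delta_pos":[27,-319,10],"twist":[0,0,0]},{"delta_pos":[27,-319,40],"twist":[0,0,0]},{"delta_pos":[27,-319,75],"twist":[0,0,0]},{"delta_pos":[27,-319,110],"twist":[0,0,0]},{"delta_pos":[27,-319,140],"twist":[0,0,0]},{"delta_pos":[27,-319,165],"twist":[0,0,0]},{"delta_pos":[27,-319,185],"twist":[0,0,0]},{"delta_pos":[27,-319,198],"twist":[0,0,0]},{"delta_pos":[27,-319,203],"twist":[0,0,0]},{"delta_pos":[27,-319,203],"twist":[0,0,0]},{"delta_pos":[27,-319,203],"twist":[0,0,0]}]}}

```text
time_s: 17.48
eef_pos: [0.4883, 0.0748, 0.029]
orientation: [1.0, 0.0, -0.001, 0.0]
force: [0.0, 0.6, 0.8]
finger_gap: 0.0752
gripper_force: 0.0
```

{"op": "apply_moves", "data": {"series": [{"delta_pos":[0,0,0],"twist":[0,0,0]},{"delta_pos":[0,0,0],"twist":[0,0,0]},{"delta_pos":[0,0,0],"twist":[0,0,0]},{"delta_pos":[0,0,0],"twist":[0,0,0]},{"delta_pos":[0,0,0],"twist":[0,0,0]},{"delta_pos":[0,0,0],"twist":[0,0,0]},{"delta_pos":[0,0,0],"twist":[0,0,0]},{"delta_pos":[0,0,0],"twist":[0,0,0]},{"delta_pos":[0,0,0],"twist":[0,0,0]},{"delta_pos":[0,0,0],"twist":[0,0,0]}], "jaw": 42, "force": 25}}

```text
time_s: 18.32
eef_pos: [0.4894, 0.0747, 0.0301]
orientation: [1.0, -0.0, 0.001, -0.0]
force: [0.9, 0.4, 6.7]
finger_gap: 0.0487
gripper_force: 27.7
```

{"op": "apply_moves", "data": {"series": [{"delta_pos":[0,0,-10],"twist":[0,0,0]},{"delta_pos":[0,0,-35],"twist":[0,0,0]},{"delta_pos":[0,0,-70],"twist":[0,0,0]},{"delta_pos":[0,0,-100],"twist":[0,0,0]},{"delta_pos":[0,0,-118],"twist":[0,0,0]},{"delta_pos":[-2,25,-120],"twist":[0,0,0]},{"delta_pos":[-5,60,-120],"twist":[0,0,0]},{"delta_pos":[-8,95,-120],"twist":[0,0,0]},{"delta_pos":[-11,130,-120],"twist":[0,0,0]},{"delta_pos":[-14,165,-120],"twist":[0,0,0]},{"delta_pos":[-17,200,-120],"twist":[0,0,0]},{"delta_pos":[-20,235,-120],"twist":[0,0,0]},{"delta_pos":[-23,270,-120],"twist":[0,0,0]},{"delta_pos":[-26,300,-120],"twist":[0,0,0]},{"delta_pos":[-27,319,-115],"twist":[0,0,0]},{"delta_pos":[-27,319,-95],"twist":[0,0,0]},{"delta_pos":[-27,319,-80],"twist":[0,0,0]},{"delta_pos":[-27,319,-76],"twist":[0,0,0]},{"delta_pos":[-27,319,-76],"twist":[0,0,0]}]}}

```text
time_s: 19.9
eef_pos: [0.4609, -0.2438, 0.1048]
orientation: [1.0, 0.0, -0.001, -0.001]
force: [1.5, -0.4, -0.1]
finger_gap: 0.049
gripper_force: 27.0
```

```bash
python3 w.py scene; python3 - <<'E'
import cv2; b=cv2.imread("pics/last_scene.png")[150:270,160:320]
cv2.imwrite("pics/v5.png",cv2.resize(b,None,fx=4,fy=4,interpolation=3))
E
```

```text
[ 0.4609 -0.2438  0.1048] [ 1.e+00  1.e-04 -1.e-03 -7.e-04] 19.9 [ 0.74  0.52 -0.45  1.94  0.32  0.76 -1.46]
```

View pics/v5.png

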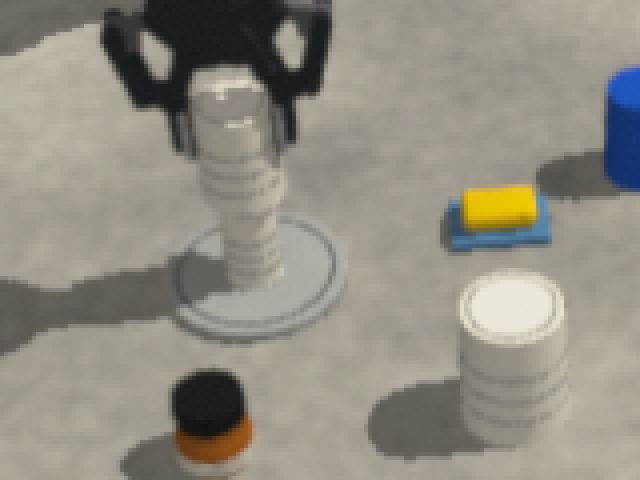

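The held cup_large at (240,150) is upright and lined up over the small at (253,245). I descend in two parts.

{"op": "apply_moves", "data": {"series": [{"delta_pos":[0,0,6],"twist":[0,0,0]},{"delta_pos":[0,0,12],"twist":[0,0,0]},{"delta_pos":[0,0,18],"twist":[0,0,0]},{"delta_pos":[0,0,24],"twist":[0,0,0]},{"delta_pos":[0,0,30],"twist":[0,0,0]},{"delta_pos":[0,0,30],"twist":[0,0,0]}]}}

```text
time_s: 20.45
eef_pos: [0.4611, -0.2439, 0.074]
orientation: [1.0, 0.0, -0.001, -0.0]
force: [0.3, 0.6, -0.9]
finger_gap: 0.0491
gripper_force: 27.0
```

{"op": "apply_moves", "data": {"series": [{"delta_pos":[0,0,8],"twist":[0,0,0]},{"delta_pos":[0,0,16],"twist":[0,0,0]},{"delta_pos":[0,0,23],"twist":[0,0,0]},{"delta_pos":[0,0,29],"twist":[0,0,0]},{"delta_pos":[0,0,33],"twist":[0,0,0]},{"delta_pos":[0,0,35],"twist":[0,0,0]},{"delta_pos":[0,0,36],"twist":[0,0,0]},{"delta_pos":[0,0,37],"twist":[0,0,0]},{"delta_pos":[0,0,37],"twist":[0,0,0]}]}}

```text
time_s: 21.2
eef_pos: [0.4618, -0.2443, 0.0385]
orientation: [1.0, -0.0, 0.0, 0.0]
force: [0.3, 0.8, 1.1]
finger_gap: 0.0489
gripper_force: 27.1
```

{"op": "apply_moves", "data": {"series": [{"delta_pos":[0,0,0],"twist":[0,0,0]},{"delta_pos":[0,0,0],"twist":[0,0,0]},{"delta_pos":[0,0,0],"twist":[0,0,0]},{"delta_pos":[0,0,0],"twist":[0,0,0]},{"delta_pos":[0,0,0],"twist":[0,0,0]},{"delta_pos":[0,0,0],"twist":[0,0,0]},{"delta_pos":[0,0,0],"twist":[0,0,0]},{"delta_pos":[0,0,-10],"twist":[0,0,0]},{"delta_pos":[0,0,-30],"twist":[0,0,0]},{"delta_pos":[0,0,-60],"twist":[0,0,0]},{"delta_pos":[0,0,-100],"twist":[0,0,0]},{"delta_pos":[0,0,-140],"twist":[0,0,0]},{"delta_pos":[0,0,-180],"twist":[0,0,0]},{"delta_pos":[0,0,-195],"twist":[0,0,0]},{"delta_pos":[0,0,-195],"twist":[0,0,0]},{"delta_pos":[0,0,-195],"twist":[0,0,0]}], "jaw": 85}}

```text
time_s: 22.53
eef_pos: [0.4619, -0.2444, 0.2347]
orientation: [1.0, -0.0, 0.001, 0.001]
force: [-0.1, 0.7, -0.9]
finger_gap: 0.0853
gripper_force: 0.0
```

```bash
python3 w.py w .462 -.2445 .035 .072 .086 .462 -.2445 .068 .0045 .012  .597 -.0875 .045 .08 .09; python3 w.py top .462 -.2445 .035 .072 .086 .597 -.0875 .045 .08 .09
```

```text
[ 0.4619 -0.2444  0.2347] [ 1.e+00 -1.e-04  1.e-03  7.e-04] 22.53 [ 0.8   0.37 -0.52  1.76  0.21  1.06 -1.35]
(1448, array([ 0.4601, -0.2438,  0.0242]), array([ 0.4608, -0.2438]), array([0.0435, 0.042 ]), np.float64(0.0779))
(4325, array([ 0.4609, -0.2444,  0.0601]), array([ 0.4619, -0.2442]), array([0.1097, 0.1092]), np.float64(0.0079))
(3530, array([ 0.5951, -0.0863,  0.0318]), array([ 0.5952, -0.0871]), array([0.0548, 0.056 ]), np.float64(0.0835))
[ 0.4612 -0.2442  0.2333] [ 1.e+00 -0.e+00 -2.e-04  1.e-04] 22.58 [ 0.8   0.37 -0.52  1.76  0.21  1.06 -1.36]
(374, array([ 0.4615, -0.2439,  0.0245]), array([ 0.4598, -0.2421]), array([0.0418, 0.0419]), np.float64(0.0781))
(937, array([ 0.5975, -0.0883,  0.0311]), array([ 0.5976, -0.0881]), array([0.0556, 0.0548]), np.float64(0.0842))
```

cup_large is flat with its base at 78 mm. Now the largest.

{"op": "apply_moves", "data": {"series": [{"delta_pos":[25,-29,0],"twist":[0,0,0]},{"delta_pos":[50,-58,0],"twist":[0,0,0]},{"delta_pos":[75,-87,0],"twist":[0,0,0]},{"delta_pos":[100,-116,0],"twist":[0,0,0]},{"delta_pos":[122,-141,0],"twist":[0,0,0]},{"delta_pos":[135,-156,0],"twist":[0,0,0]},{"delta_pos":[135,-156,20],"twist":[0,0,0]},{"delta_pos":[135,-156,50],"twist":[0,0,0]},{"delta_pos":[135,-156,85],"twist":[0,0,0]},{"delta_pos":[135,-156,115],"twist":[0,0,0]},{"delta_pos":[135,-156,140],"twist":[0,0,0]},{"delta_pos":[135,-156,160],"twist":[0,0,0]},{"delta_pos":[135,-156,177],"twist":[0,0,0]},{"delta_pos":[135,-156,188],"twist":[0,0,0]},{"delta_pos":[135,-156,194],"twist":[0,0,0]},{"delta_pos":[135,-156,194],"twist":[0,0,0]},{"delta_pos":[135,-156,194],"twist":[0,0,0]}]}}

```text
time_s: 24.05
eef_pos: [0.5968, -0.0881, 0.0393]
orientation: [1.0, 0.0, -0.0, -0.0]
force: [0.4, 0.4, -0.0]
finger_gap: 0.0847
gripper_force: 0.0
```

{"op": "apply_moves", "data": {"series": [{"delta_pos":[0,0,0],"twist":[0,0,0]},{"delta_pos":[0,0,0],"twist":[0,0,0]},{"delta_pos":[0,0,0],"twist":[0,0,0]},{"delta_pos":[0,0,0],"twist":[0,0,0]},{"delta_pos":[0,0,0],"twist":[0,0,0]},{"delta_pos":[0,0,0],"twist":[0,0,0]},{"delta_pos":[0,0,0],"twist":[0,0,0]},{"delta_pos":[0,0,0],"twist":[0,0,0]},{"delta_pos":[0,0,0],"twist":[0,0,0]},{"delta_pos":[0,0,0],"twist":[0,0,0]}], "jaw": 55, "force": 25}}

```text
time_s: 24.88
eef_pos: [0.5976, -0.0883, 0.0404]
orientation: [1.0, -0.0, 0.001, 0.0]
force: [0.4, 0.2, 6.7]
finger_gap: 0.0627
gripper_force: 27.8
```

{"op": "apply_moves", "data": {"series": [{"delta_pos":[0,0,-10],"twist":[0,0,0]},{"delta_pos":[0,0,-35],"twist":[0,0,0]},{"delta_pos":[0,0,-70],"twist":[0,0,0]},{"delta_pos":[0,0,-105],"twist":[0,0,0]},{"delta_pos":[0,0,-125],"twist":[0,0,0]},{"delta_pos":[-15,17,-130],"twist":[0,0,0]},{"delta_pos":[-37,43,-130],"twist":[0,0,0]},{"delta_pos":[-60,70,-130],"twist":[0,0,0]},{"delta_pos":[-83,96,-130],"twist":[0,0,0]},{"delta_pos":[-106,123,-130],"twist":[0,0,0]},{"delta_pos":[-125,144,-130],"twist":[0,0,0]},{"delta_pos":[-135,156,-125],"twist":[0,0,0]},{"delta_pos":[-135,156,-105],"twist":[0,0,0]},{"delta_pos":[-135,156,-93],"twist":[0,0,0]},{"delta_pos":[-135,156,-90],"twist":[0,0,0]},{"delta_pos":[-135,156,-90],"twist":[0,0,0]}]}}

```text
time_s: 26.22
eef_pos: [0.4611, -0.244, 0.129]
orientation: [1.0, 0.0, -0.001, -0.0]
force: [-0.7, -0.4, -0.2]
finger_gap: 0.0629
gripper_force: 27.8
```

```bash
python3 w.py scene; python3 - <<'E'
import cv2; b=cv2.imread("pics/last_scene.png")[130:270,160:320]
cv2.imwrite("pics/v6.png",cv2.resize(b,None,fx=4,fy=4,interpolation=3))
E
```

```text
[ 0.4611 -0.244   0.129 ] [ 1.e+00  0.e+00 -8.e-04 -5.e-04] 26.22 [ 0.78  0.49 -0.5   1.91  0.31  0.82 -1.46]
```

View pics/v6.png

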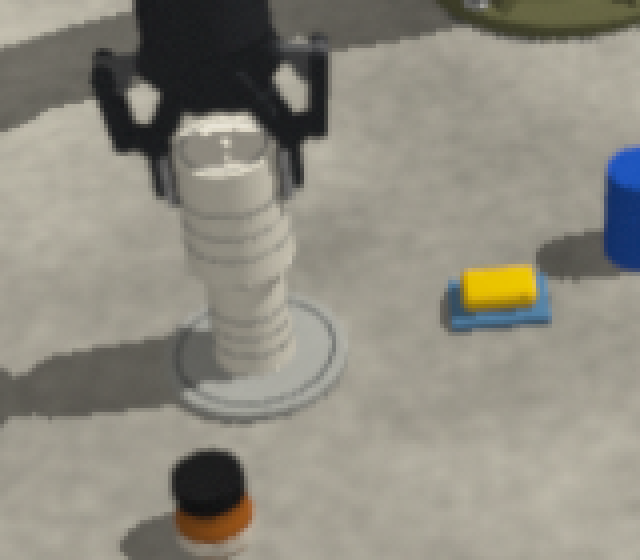

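The largest, held at (235,210), is aligned over cup_large at (252,320).

{"op": "apply_moves", "data": {"series": [{"delta_pos":[0,0,6],"twist":[0,0,0]},{"delta_pos":[0,0,12],"twist":[0,0,0]},{"delta_pos":[0,0,18],"twist":[0,0,0]},{"delta_pos":[0,0,24],"twist":[0,0,0]},{"delta_pos":[0,0,30],"twist":[0,0,0]},{"delta_pos":[0,0,30],"twist":[0,0,0]}]}}

```text
time_s: 26.77
eef_pos: [0.4611, -0.244, 0.0979]
orientation: [1.0, 0.0, -0.001, -0.0]
force: [-0.9, 0.1, -0.7]
finger_gap: 0.0628
gripper_force: 27.8
```

{"op": "apply_moves", "data": {"series": [{"delta_pos":[0,0,9],"twist":[0,0,0]},{"delta_pos":[0,0,18],"twist":[0,0,0]},{"delta_pos":[0,0,27],"twist":[0,0,0]},{"delta_pos":[0,0,35],"twist":[0,0,0]},{"delta_pos":[0,0,42],"twist":[0,0,0]},{"delta_pos":[0,0,46],"twist":[0,0,0]},{"delta_pos":[0,0,49],"twist":[0,0,0]},{"delta_pos":[0,0,50],"twist":[0,0,0]},{"delta_pos":[0,0,51],"twist":[0,0,0]},{"delta_pos":[0,0,51],"twist":[0,0,0]}]}}

```text
time_s: 27.6
eef_pos: [0.4618, -0.2442, 0.0486]
orientation: [1.0, -0.0, 0.0, 0.0]
force: [-1.3, 1.4, 2.6]
finger_gap: 0.063
gripper_force: 28.0
```

{"op": "apply_moves", "data": {"series": [{"delta_pos":[0,0,0],"twist":[0,0,0]},{"delta_pos":[0,0,0],"twist":[0,0,0]},{"delta_pos":[0,0,0],"twist":[0,0,0]},{"delta_pos":[0,0,0],"twist":[0,0,0]},{"delta_pos":[0,0,0],"twist":[0,0,0]},{"delta_pos":[0,0,0],"twist":[0,0,0]},{"delta_pos":[0,0,0],"twist":[0,0,0]},{"delta_pos":[0,0,-10],"twist":[0,0,0]},{"delta_pos":[0,0,-30],"twist":[0,0,0]},{"delta_pos":[0,0,-60],"twist":[0,0,0]},{"delta_pos":[0,0,-100],"twist":[0,0,0]},{"delta_pos":[0,0,-140],"twist":[0,0,0]},{"delta_pos":[0,0,-180],"twist":[0,0,0]},{"delta_pos":[0,0,-195],"twist":[0,0,0]},{"delta_pos":[0,0,-195],"twist":[0,0,0]},{"delta_pos":[0,0,-195],"twist":[0,0,0]}], "jaw": 85}}

```text
time_s: 28.93
eef_pos: [0.4619, -0.2443, 0.2446]
orientation: [1.0, -0.0, 0.001, 0.001]
force: [-0.7, -0.4, -0.0]
finger_gap: 0.0851
gripper_force: 0.0
```

```bash
python3 w.py w .462 -.2445 .045 .086 .1 .462 -.2445 .068 .0045 .012; python3 w.py scene;python3 w.py top .4309 -.0845 .05 .017 .03 .613 -.266 .04 .044 .056 .64 .09 .045 .014 .026 .433 .221 .045 .02 .032; cp pics/last_scene.png pics/final.png
```

```text
[ 0.4619 -0.2443  0.2446] [ 1.e+00 -1.e-04  1.e-03  7.e-04] 28.93 [ 0.83  0.37 -0.56  1.75  0.22  1.09 -1.36]
(2476, array([ 0.4597, -0.2436,  0.0312]), array([ 0.4602, -0.2435]), array([0.0558, 0.0549]), np.float64(0.0919))
(2956, array([ 0.461 , -0.2444,  0.0599]), array([ 0.4695, -0.2441]), array([0.0957, 0.1111]), np.float64(0.0079))
[ 0.4612 -0.2442  0.2433] [ 1.e+00 -1.e-04 -2.e-04  1.e-04] 28.98 [ 0.83  0.37 -0.55  1.75  0.22  1.09 -1.36]
[ 0.4609 -0.2441  0.2425] [ 1.e+00 -0.e+00 -8.e-04 -3.e-04] 29.03 [ 0.83  0.37 -0.55  1.75  0.22  1.09 -1.36]
(433, array([ 0.431 , -0.0849,  0.0266]), array([ 0.4312, -0.0849]), array([0.0299, 0.0465]), np.float64(0.0234))
(438, array([ 0.6136, -0.2664,  0.022 ]), array([ 0.6129, -0.2661]), array([0.0387, 0.0387]), np.float64(0.0501))
(818, array([0.6408, 0.0905, 0.032 ]), array([0.6396, 0.0901]), array([0.0554, 0.0576]), np.float64(0.0201))
(645, array([0.4334, 0.2215, 0.0346]), array([0.4336, 0.2208]), array([0.0517, 0.0585]), np.float64(0.0255))
```

View pics/final.png

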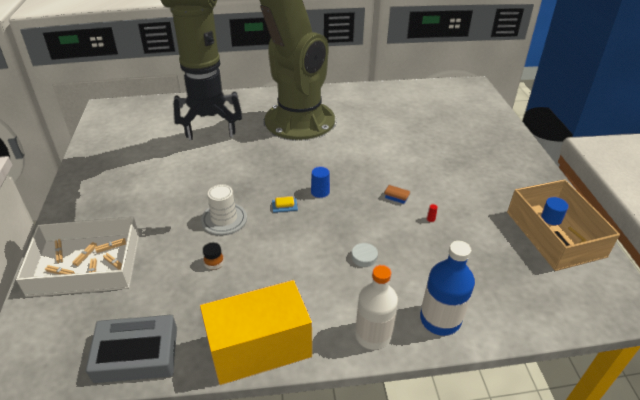

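The final picture shows the nest at (222,205), centred on the disc. Its top is at 92 mm, as expected for a rim flat on the disc. The bystanders have not moved.

```bash
python3 -c "
from bench import hand_in; print(hand_in())"
```

```text
the job is handed in; nothing more can be done
None
```

The four white cups are nested mouth-down, smallest to largest, within about 2 mm of the disc's centre; their base heights put every rim flat on the disc, the bystanders and look-alikes were left alone, and I handed the job in at about 29 s (no verdict was returned).

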